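Press home a row of vial stoppers with the fingertips

TASK

Six stoppers stand a few millimetres proud of their glass vials in the aluminium rack. Go along the row with the fingertips, from the stopper next to the rack's carrying bow to the one at the plain end, gently pressing each fully home as you come to it. Do not lift, tip or push the rack about, and leave everything else as it stands.

Things in the scene. Friction and masses are not known exactly. Their poses are not given: they have to be found in the camera images.
- rack: loose aluminium rack, 200 (x) x 56 (y) x 30 mm high, 0.55 to 1 kg loaded; origin at the centre of its underside. Six glass vials (21 mm diameter, rims 45 mm above the table) are fixed in a row at x = +52, +25, -2, -29, -56, -83 mm, y = 0. At its +x end (x = +90 mm) a carrying bow of 8 mm steel rod stands across it, 52 mm wide, top 44 mm above the table; the -x end is plain
- stop1_top (a point): centre of the flat top of rubber stopper 1, the one next to the carrying bow (first): head 18 mm diameter, 5 mm thick. Top about 54.5 to 56 mm above the table at the start, 50 mm when fully home. The point moves with the stopper
- stop1 (a joint): how far stopper 1 has been pushed down, m: 0 = standing fully proud, 0.006 = fully home against a solid stop. It slides against about 4 N of friction and stays where it is left
- stop2_top (a point): centre of the flat top of rubber stopper 2, counted from the carrying bow: head 18 mm diameter, 5 mm thick. Top about 54.5 to 56 mm above the table at the start, 50 mm when fully home. The point moves with the stopper
- stop2 (a joint): how far stopper 2 has been pushed down, m: 0 = standing fully proud, 0.006 = fully home against a solid stop. It slides against about 4 N of friction and stays where it is left
- stop3_top (a point): centre of the flat top of rubber stopper 3, counted from the carrying bow: head 18 mm diameter, 5 mm thick. Top about 54.5 to 56 mm above the table at the start, 50 mm when fully home. The point moves with the stopper
- stop3 (a joint): how far stopper 3 has been pushed down, m: 0 = standing fully proud, 0.006 = fully home against a solid stop. It slides against about 4 N of friction and stays where it is left
- stop4_top (a point): centre of the flat top of rubber stopper 4, counted from the carrying bow: head 18 mm diameter, 5 mm thick. Top about 54.5 to 56 mm above the table at the start, 50 mm when fully home. The point moves with the stopper
- stop4 (a joint): how far stopper 4 has been pushed down, m: 0 = standing fully proud, 0.006 = fully home against a solid stop. It slides against about 4 N of friction and stays where it is left
- stop5_top (a point): centre of the flat top of rubber stopper 5, counted from the carrying bow: head 18 mm diameter, 5 mm thick. Top about 54.5 to 56 mm above the table at the start, 50 mm when fully home. The point moves with the stopper
- stop5 (a joint): how far stopper 5 has been pushed down, m: 0 = standing fully proud, 0.006 = fully home against a solid stop. It slides against about 4 N of friction and stays where it is left
- stop6_top (a point): centre of the flat top of rubber stopper 6, the one at the plain end of the rack (last): head 18 mm diameter, 5 mm thick. Top about 54.5 to 56 mm above the table at the start, 50 mm when fully home. The point moves with the stopper
- stop6 (a joint): how far stopper 6 has been pushed down, m: 0 = standing fully proud, 0.006 = fully home against a solid stop. It slides against about 4 N of friction and stays where it is left
- vial_a_mid (a point): small loose glass vial with a white cap, 22 mm diameter, 44 mm tall, standing beside the rack; the point is its centre, 22 mm up. Not to be disturbed
- vial_b_mid (a point): a second such loose vial, on the other side of the rack; the point is its centre. Not to be disturbed
- spatula: flat steel lab spatula, 150 mm long, 10 to 18 mm wide, 5 mm thick, lying beside the rack along its own x axis; origin under its middle. Not to be disturbed
- jar_wide_mid (a point): round glass jar with yellow lid, 90 mm diameter, 100 mm tall; the point is its centre. Not to be disturbed
- jar_tall_mid (a point): tall glass jar with brass-coloured lid, 64 mm diameter, 150 mm tall; the point is its centre. Not to be disturbed
- glass_plate: loose flat glass plate 100 x 140 x 5 mm lying on the table; origin at the centre of its underside. Not to be disturbed
Not all that is in view belongs to the job. What is shaped like the rack but green is not meant.

How it is judged:
By the outcome, as a careful person would: the job done as asked, in the order asked, and still so for the second after the job is handed in, with the robot touching nothing.
It also fails if it takes over 40 s, if anything falls off the work surface, if the arm or the gripper's body presses on something with over 40 N, if the wrist force passes 120 N, or if a joint passes its speed limit or range.

ROBOT

A 6-joint arm with a two-finger parallel gripper is mounted at the origin on the work surface. World frame = base frame: x ahead of the robot, y to its left, z up, the work surface at z = 0. Lengths are in mm, angles in degrees, forces in N, time in s.
With the tool pointing down it reaches from about 350 to 850 mm from the base axis. Payload 8.1 kg.
Tool frame: the origin (TCP) lies midway between the tips of the shut fingers; the grasp point (between the pads) lies 19 mm behind it (r.grip_point_offset is the distance from the TCP to the grasp point, in mm); z points along the fingers, y is the line along which they close (so a half turn about z gives the same grasp; the last joint's range is limited). The gripper opens to 85 mm and grips with 20 to 120 N. Pads are 22 mm wide; open, the fingers measure 114 mm over their backs; the gripper's body (76 mm by 85 mm) begins 54 mm behind the grasp point. The pads swing forward as they close: fully open they stand 13 mm farther back than shut.
Start: joints at [60.138, 7.471, 85.268, -0, 87.261, -4.893], TCP at [253.261, 543.934, 231.292] pointing down, gripper open.
Joint ranges: [-169.43, 169.43], [-51.17, 129.36], [1.28, 143.12], [-76.62, 256.62], [0, 156.53], [-152.29, 152.29]. Speed limits (degrees/s): [136.94, 136.94, 159.86, 180, 180, 180].

INTERFACE

Orientations are given as [roll, pitch, yaw] about the fixed x, y, z axes, in that order (R = Rz(yaw) Ry(pitch) Rx(roll)).
In Python, from bench import r gives the robot as it stands.
- The arm moves only by the shell command python3 -m inch 'ROWS' [FORCE]. ROWS is JSON, one flat list of numbers, 7 for each row, row after row: the shift along the world's x, y, z in m, then the turn, a rotation vector about the world's x, y, z in degrees, then the closure in counts, from 0 (fully open) to 255 (shut). A call has 1 to 10 rows; each row shifts and turns the commanded pose from where the row before left it; what a row does not reach is not made up. A row lasts 1/10 s, in which the tool goes at most 50 mm and 8.59 degrees, less where a joint would pass 70% of its speed; a pose out of reach is approached as far as the arm can. A call with a gripper value outside its range is refused whole. The fingers move at their own pace and stop on an object; FORCE is the grip in N (left out, the last holds). Time passes only in rows, so rows that do not move let the fingers close. It gives the time, the measured TCP pose, the force and the opening at its end, in the units of the state.
- r.sense(): the state, without advancing time (a new reading comes with each control period).
- r.snapshot(name): name is "scene" or "top"; returns (picture, depth): 480x640x3 uint8, red, green, blue; 480x640 float32, mm along the optical axis (not along the pixel's ray), 0 where there is no reading.
- r.get_calibration(name): a dict with "fovy" (degrees; the focal length in pixels is half the picture's height over the tangent of half this angle, whatever the lens; pixels are square), "cx", "cy" (the principal point, pixels), "k1" (the pictures are not rectified: a ray, as slopes to the right and down, at radius r is drawn at 1 + k1 r^2 times it, then the intrinsics apply), "position" and "rotation" of the camera in the world. Camera axes: x right, y up, looking along -z (the intrinsics and any distortion apply to the point x, -y, -z); pixel columns grow to the right and rows downward; lengths in mm; the calibration is good to about 2 mm. A picture is of the moment at which its call begins. get_calibration takes no time and is no camera call.
- r.hand_in(): hands the job in, once; it reports no verdict.
The state is a dict: "time": time; "joint_pos": joint angles; "qd": joint speeds; "joint_efforts": joint torques, N m; "tool_pos": TCP position; "tcp_rot": TCP orientation; "ft_force": force on the tool from outside, world axes, zero at the start; "wrist_torque": the same for the moment, N m; "finger_gap": finger opening in mm.
Only numpy, scipy, OpenCV 4.12 (cv2) and the standard library are available. Lean on these libraries where they do the work, as an engineer would, in place of code of your own. Each camera call takes 0.05 s, during which the arm holds its last target. There are 200 camera calls.

## Working session

There is one attempt and no reset: what is moved stays moved. The work goes in short steps, Python scripts to look and compute and a shell command to move; the robot and the scene stay as the last step left them, time stands still between calls to the robot, and variables do not carry over. Pictures are saved under pics/ and viewed, on a budget of 10 in all, crops included, one or two more only if the job needs it, and the job is handed in when it is done.

```bash
mkdir -p pics; ls
cat > h.py <<'E'
import numpy as np, cv2
from bench import r
def K(n):
    c=r.get_calibration(n); f=240/np.tan(np.radians(c["fovy"])/2); return c,f
def ray(n,u,v):
    c,f=K(n); d=np.array([(u-c["cx"])/f,(v-c["cy"])/f]); s=d.copy()
    for _ in range(20): s=d/(1+c["k1"]*(s@s))
    R=np.array(c["rotation"]).reshape(3,3)
    return np.array(c["position"]),R@np.array([s[0],-s[1],-1])
def onplane(n,u,v,z):
    p,d=ray(n,u,v); return p+d*(z-p[2])/d[2]
def atdepth(n,u,v,D):
    p,d=ray(n,u,v); return p+d*D
def snap(n,name):
    p,d=r.snapshot(n); cv2.imwrite(f"pics/{name}.png",p[:,:,::-1]); np.save(f"pics/{name}_d.npy",d); return p,d
E
python3 - <<'E'
from h import *
for n in("scene","top"):
    snap(n,n+"0"); print(r.get_calibration(n))
print(r.sense())
E
```

```text
pics
{'fovy': 53.56255121461624, 'cx': 321.0671015544628, 'cy': 239.2182821954922, 'k1': -0.013452697616745089, 'position': array([1262.29144727,  -58.12305141,  823.00745692]), 'rotation': array([45.82969373, -0.76777772, 87.35444498])}
{'fovy': 55.39582498226783, 'cx': 318.93863875461074, 'cy': 241.51469760405146, 'k1': 0.026912757916482725, 'position': array([ 271.96272223,  -12.4147908 , 1054.83979716]), 'rotation': array([ 11.27275104,   1.00865168, -90.4160621 ])}
{'time': 0.1, 'joint_pos': array([ 6.01367672e+01,  7.50971407e+00,  8.53242754e+01,  8.44845618e-05,
        8.72608702e+01, -4.89449864e+00]), 'qd': array([ 0.00942055, -0.08675586, -0.07215309,  0.07921222,  0.08943384,
       -0.04503847]), 'joint_efforts': array([-2.93155945e-04, -5.70955575e+01, -5.01937795e+01, -3.22888918e-04,
        8.41390633e-03,  1.78369839e-05]), 'tool_pos': array([253.01883052, 543.49386655, 230.34860462]), 'tcp_rot': array([-1.79905493e+02, -8.17761623e-03,  1.55031255e+02]), 'ft_force': array([0.03060691, 0.40844549, 0.19691184]), 'wrist_torque': array([-0.05178629,  0.02423114, -0.00834099]), 'finger_gap': 85.34849345289221}
```

View pics/top0.png

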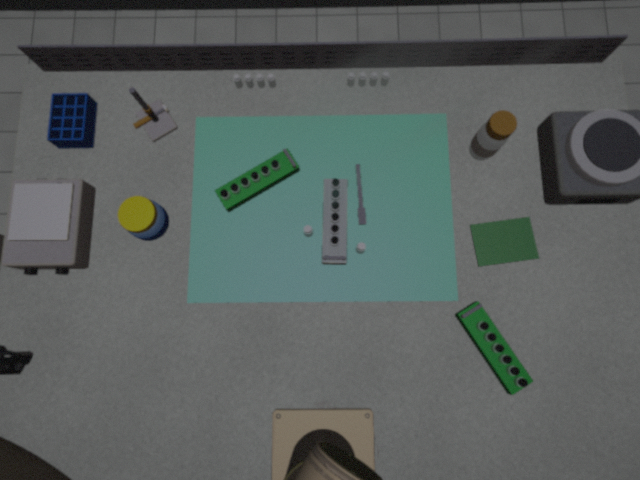

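View pics/scene0.png

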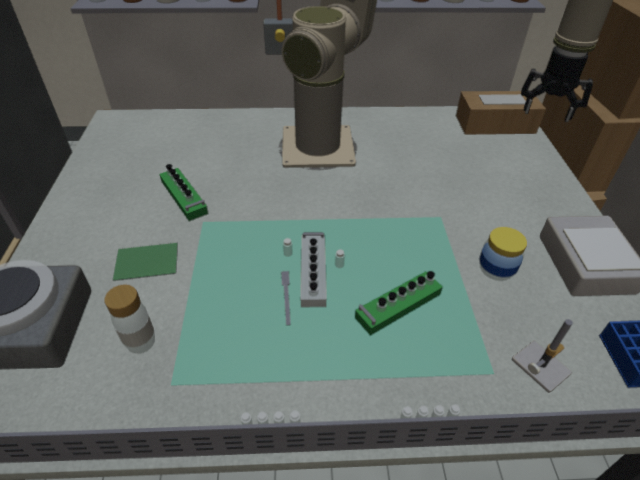

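Both views show the rack candidates at these top-view pixels: grey rack (335,220), green rack (257,180), green rack (494,347). The grey one is meant. Its bow seems to be at the robot end, (334,262) in top and (313,235) in scene, so I'll check that in a close crop and measure.

```bash
python3 - <<'E'
s=open('h.py').read().replace('R=np.array(c["rotation"]).reshape(3,3)','R=Rotation.from_euler("xyz",c["rotation"],degrees=True).as_matrix()').replace('import numpy as np, cv2','import numpy as np, cv2\nfrom scipy.spatial.transform import Rotation')
open('h.py','w').write(s)
E
cat > m.py <<'E'
from h import *
def blobs(n,f,box):
    p=cv2.imread(f"pics/{f}.png"); x0,x1,y0,y1=box
    g=p[y0:y1,x0:x1].max(2); g=cv2.resize(g,None,fx=8,fy=8,interpolation=cv2.INTER_CUBIC)
    m=(g<62).astype(np.uint8)
    k,l,st,c=cv2.connectedComponentsWithStats(m)
    return [((c[i][0]+.5)/8-.5+x0,(c[i][1]+.5)/8-.5+y0,st[i][4]/64,st[i][2]/8,st[i][3]/8) for i in range(1,k) if st[i][4]>64*8]
if __name__=="__main__":
    for n,b in(("top",(324,348,176,250)),("scene",(302,326,237,297))):
        print(n)
        for q in blobs(n,n+"0",b): print(np.round(q,1),np.round(onplane(n,q[0],q[1],55),1))
    a=cv2.imread("pics/top0.png")[150:275,290:390]; b=cv2.imread("pics/scene0.png")[220:320,260:360]
    a=cv2.resize(a,(480,600),interpolation=2)[:, :400]; b=cv2.resize(b,(400,400),interpolation=2)
    o=np.zeros((600,800,3),np.uint8); o[:,:400]=a; o[:400,400:]=b
    cv2.imwrite("pics/crop.png",np.clip(o*1.6,0,255))
E
python3 m.py
```

```text
top
[335.2 181.9  30.5   6.    6.6] [610.  -34.6  55. ]
[335.2 193.2  29.7   5.6   6.8] [583.1 -34.1  55. ]
[335.  204.9  33.4   6.2   7. ] [555.7 -33.2  55. ]
[334.8 216.2  35.8   6.6   7.4] [529.2 -32.3  55. ]
[334.5 228.   36.    6.8   7.1] [502.  -31.4  55. ]
[334.3 239.6  36.1   6.6   7. ] [475.4 -30.5  55. ]
scene
[312.9 241.6  32.5   6.2   6.9] [480.1 -30.5  55. ]
[312.9 249.7  36.    6.6   7.4] [506.4 -31.5  55. ]
[312.9 257.9  40.5   6.8   8. ] [532.1 -32.2  55. ]
[312.9 267.   39.3   6.6   7.4] [559.5 -33.1  55. ]
[313.  276.2  43.1   6.9   7.9] [586.2 -33.8  55. ]
[313.1 285.6  46.    7.1   8.4] [612.5 -34.7  55. ][ WARN:0@0.176] global loadsave.cpp:1063 imwrite_ Unsupported depth image for selected encoder is fallbacked to CV_8U.
```

View pics/crop.png

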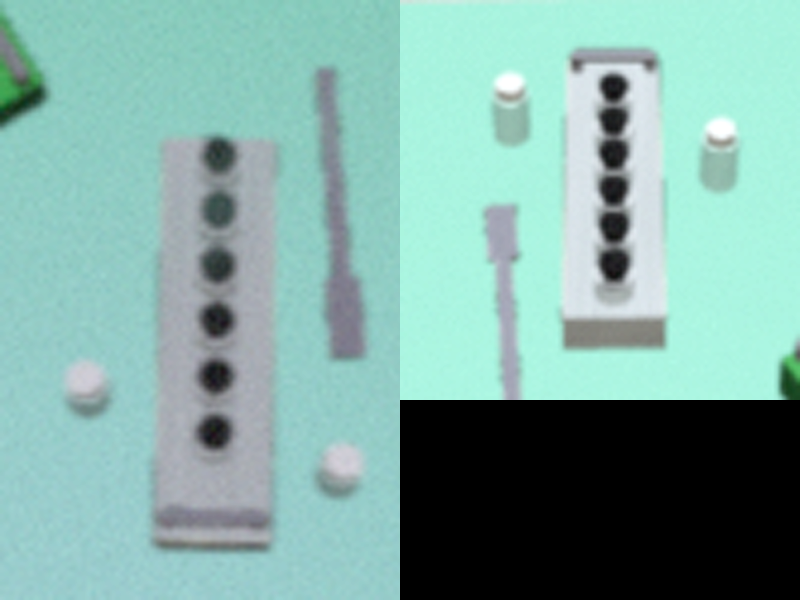

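The crop confirms it: the bow stands at the robot end of the grey rack (top crop (213,517), scene crop (613,55)). Stopper 1 is therefore the one near x≈477, y≈-30.5, and the row runs to about (611,-34.6). The loose vials and spatula stand about 60 mm to either side. I'll shut the fingers, turn the closing line across the rack and go over at safe height.

```bash
python3 -m inch '[0.011,-0.029,0,0,0,1.2,255,0.011,-0.029,0,0,0,1.2,255,0.011,-0.029,0,0,0,1.2,255,0.011,-0.029,0,0,0,1.2,255,0.011,-0.029,0,0,0,1.2,255,0.011,-0.029,0,0,0,1.2,255,0.011,-0.029,0,0,0,1.2,255,0.011,-0.029,0,0,0,1.2,255,0.011,-0.029,0,0,0,1.2,255,0.011,-0.029,0,0,0,1.2,255]' 20
python3 -m inch '[0.011,-0.029,0,0,0,1.2,255,0.011,-0.029,0,0,0,1.2,255,0.011,-0.029,0,0,0,1.2,255,0.011,-0.029,0,0,0,1.2,255,0.011,-0.029,0,0,0,1.2,255,0.011,-0.029,0,0,0,1.2,255,0.011,-0.029,0,0,0,1.2,255,0.011,-0.029,0,0,0,1.2,255,0.011,-0.022,0,0,0,0.8,255,0.015,0,0,0,0,0,255]'
python3 -m inch '[0,0,-0.03,0,0,0,255,0,0,-0.04,0,0,0,255,0,0,-0.04,0,0,0,255,0,0,-0.03,0,0,0,255,0,0,-0.012,0,0,0,255,0,0,0,0,0,0,255,0,0,0,0,0,0,255]'
python3 - <<'E'
from h import *
s=r.sense(); print(s["tool_pos"],s["tcp_rot"],s["ft_force"],s["finger_gap"],s["time"])
a,_=snap("scene","scene1"); b,_=snap("top","top1")
cv2.imwrite("pics/v1.png",np.hstack([cv2.resize(a[210:310,265:365],(400,400),interpolation=2),cv2.resize(b[170:270,285:385],(400,400),interpolation=2)])[:,:,::-1])
E
```

```text
time: 1.1
tool_pos: [363.3, 252.6, 230.9]
tcp_rot: [-180.0, -0.0, 167.1]
ft_force: [0.7, -0.2, -0.9]
finger_gap: 0.1
time: 2.1
tool_pos: [477.2, -2.7, 230.9]
tcp_rot: [-179.9, -0.0, 177.3]
ft_force: [1.3, 0.5, 0.8]
finger_gap: 0.1
time: 2.8
tool_pos: [478.1, -0.1, 80.6]
tcp_rot: [-180.0, 0.1, 177.4]
ft_force: [0.4, -0.1, 0.1]
finger_gap: 0.1
[ 4.78122963e+02 -1.29774861e-01  8.06341741e+01] [-1.79994366e+02  8.03775113e-02  1.77434906e+02] [ 0.37053064 -0.06259992  0.13445505] 0.08705688805961496 2.8
```

View pics/v1.png

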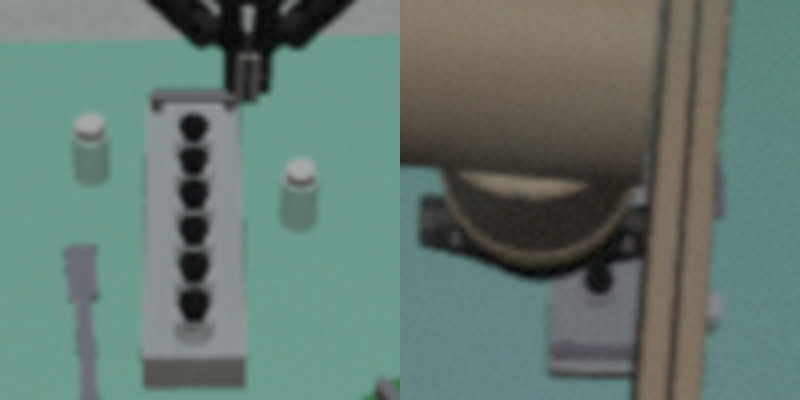

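The view shows the tip in the scene at (327,235), still 30 mm left of the row: my row sum came out short. I'll shift -30 in y, then compare the tip with the camera rays.

```bash
python3 -m inch '[0,-0.015,0,0,0,0.4,255,0,-0.0153,0,0,0,0.4,255,0,0,-0.008,0,0,0,255,0,0,-0.006,0,0,0,255,0,0,0,0,0,0,255,0,0,0,0,0,0,255]'
python3 - <<'E'
from h import *
s=r.sense(); P=s["tool_pos"]; print(P,s["time"])
a,_=snap("scene","scene2")
c,f=K("scene"); R=Rotation.from_euler("xyz",c["rotation"],degrees=True).as_matrix()
def proj(p):
    q=R.T@(np.array(p)-c["position"]); x=np.array([q[0],-q[1]])/-q[2]; x=x*(1+c["k1"]*(x@x)); return x*f+[c["cx"],c["cy"]]
b=cv2.resize(a[210:270,283:343],(600,600),interpolation=cv2.INTER_CUBIC)[:,:,::-1].copy()
for p,col in((P,(0,0,255)),((477.7,-30.5,55),(0,255,0)),((P[0],P[1],55),(255,0,0))):
    u=proj(p); print(u); cv2.circle(b,tuple(int(t) for t in (u-[282.5,209.5])*10),4,col,-1)
cv2.imwrite("pics/v2.png",b)
E
```

```text
time: 3.5
tool_pos: [477.1, -29.8, 65.2]
tcp_rot: [180.0, -0.0, 178.3]
ft_force: [0.4, 0.3, -0.0]
finger_gap: -0.1
[477.09086501 -29.83519909  65.15342134] 3.5
[313.16469918 237.48112979]
[312.87798376 240.83513964]
[313.15669638 240.64432696]
```

View pics/v2.png

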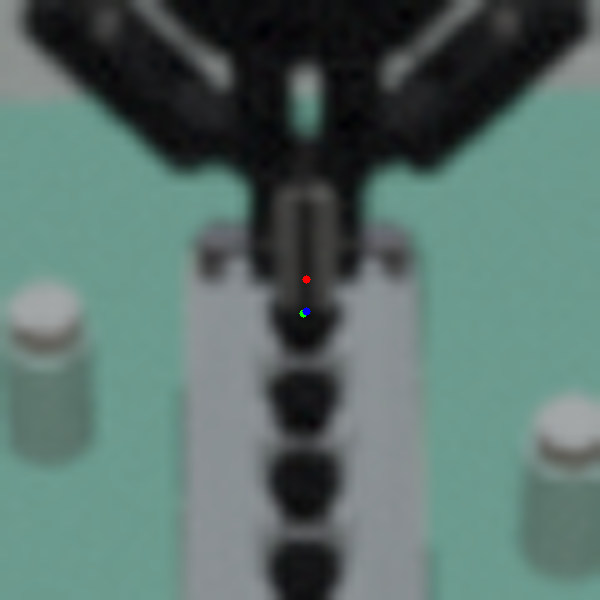

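The tip (projected at (313.2,237.5)) lies in line with stopper 1 and over it. Now I'll press slowly, watching the force.

```bash
python3 -m inch '[0,-0.0005,-0.004,0,0,0,255,0,0,-0.004,0,0,0,255,0,0,-0.0015,0,0,0,255,0,0,-0.0015,0,0,0,255,0,0,-0.0015,0,0,0,255,0,0,-0.0015,0,0,0,255,0,0,0,0,0,0,255]'
python3 -m inch '[0,0,-0.0007,0,0,0,255,0,0,0,0,0,0,255]'
python3 -m inch '[0,0,-0.0005,0,0,0,255,0,0,0,0,0,0,255]'
```

```text
time: 4.25
tool_pos: [477.3, -30.9, 51.1]
tcp_rot: [-180.0, 0.0, 178.2]
ft_force: [0.3, -0.2, 0.1]
finger_gap: -0.1
time: 4.45
tool_pos: [477.4, -30.9, 50.7]
tcp_rot: [-180.0, 0.0, 178.2]
ft_force: [-1.2, 0.8, 1.7]
finger_gap: -0.2
time: 4.65
tool_pos: [477.5, -30.9, 50.3]
tcp_rot: [-180.0, 0.0, 178.2]
ft_force: [-0.9, 0.1, 3.8]
finger_gap: -0.1
```

```bash
python3 -m inch '[0,0,-0.0005,0,0,0,255,0,0,0,0,0,0,255]'
python3 -m inch '[0,0,-0.0005,0,0,0,255,0,0,0,0,0,0,255]'
```

```text
time: 4.85
tool_pos: [477.5, -30.9, 50.0]
tcp_rot: [-180.0, 0.0, 178.2]
ft_force: [-2.4, -0.4, 8.2]
finger_gap: -0.1
time: 5.05
tool_pos: [477.5, -30.9, 49.9]
tcp_rot: [-180.0, 0.0, 178.2]
ft_force: [-5.7, 1.0, 10.9]
finger_gap: 0.3
```

Stopper 1 has stopped at z≈49.9 with the force rising past friction, so it's home. Next I'll raise the tip, step 27 mm along the row and press stopper 2.

```bash
python3 -m inch '[0,0,0.004,0,0,0,255,0,0,0.008,0,0,0,255,0.0135,-0.0004,0,0,0,0,255,0.0135,-0.0004,0,0,0,0,255,0,0,0,0,0,0,255,0,0,-0.004,0,0,0,255,0,0,-0.0015,0,0,0,255,0,0,-0.0015,0,0,0,255,0,0,-0.0015,0,0,0,255,0,0,-0.0015,0,0,0,255]'
python3 -m inch '[0,0,-0.001,0,0,0,255,0,0,-0.0005,0,0,0,255,0,0,-0.0005,0,0,0,255,0,0,0,0,0,0,255,0,0,0,0,0,0,255]'
```

```text
time: 6.05
tool_pos: [503.8, -31.6, 51.0]
tcp_rot: [180.0, -0.0, 178.2]
ft_force: [-3.3, 0.1, 4.4]
finger_gap: -0.5
time: 6.55
tool_pos: [504.0, -31.6, 49.9]
tcp_rot: [180.0, -0.0, 178.2]
ft_force: [-8.4, 1.3, 12.9]
finger_gap: 0.1
```

```bash
python3 -m inch '[0,0,0.004,0,0,0,255,0,0,0.008,0,0,0,255,0.0135,-0.0004,0,0,0,0,255,0.0135,-0.0004,0,0,0,0,255,0,0,-0.004,0,0,0,255,0,0,0,0,0,0,255,0,0,0,0,0,0,255,0,0,0,0,0,0,255]'
python3 - <<'E'
from h import *
s=r.sense(); print(s["tool_pos"],s["ft_force"])
a,_=snap("scene","scene3")
import m
for f in("scene0","scene3"):
    for q in m.blobs("scene",f,(302,326,256,297)): print(np.round(q,2),np.round(onplane("scene",q[0],q[1],55),1))
p=[cv2.cvtColor(cv2.imread(f"pics/{f}.png"),6)[285:312,290:336].astype(np.float32) for f in("scene0","scene3")]
print(cv2.phaseCorrelate(*p))
E
python3 -m inch '[-0.0002,0,-0.0015,0,0,0,255,0,0,-0.0015,0,0,0,255,0,0,-0.0015,0,0,0,255,0,0,-0.0015,0,0,0,255,0,0,0,0,0,0,255]'
```

```text
time: 7.35
tool_pos: [530.6, -32.4, 56.9]
tcp_rot: [180.0, -0.0, 178.2]
ft_force: [0.1, -0.4, -0.3]
finger_gap: -0.0
[530.60220375 -32.40133799  56.85840667] [ 0.13913672 -0.35827164 -0.3376744 ]
[312.93 258.36  35.39   6.75   6.5 ] [533.4 -32.3  55. ]
[312.94 267.02  39.28   6.62   7.38] [559.5 -33.1  55. ]
[313.04 276.2   43.06   6.88   7.88] [586.2 -33.8  55. ]
[313.07 285.63  46.     7.12   8.38] [612.5 -34.7  55. ]
[313.8  258.31  31.33   7.5    6.38] [533.4 -30.3  55. ]
[312.96 267.01  38.89   6.62   7.25] [559.5 -33.1  55. ]
[313.05 276.19  42.56   6.88   7.75] [586.2 -33.8  55. ]
[313.05 285.67  45.47   7.12   8.12] [612.7 -34.7  55. ]
((0.07381606966810139, 0.49675266067775503), 0.9399625673706149)
time: 7.9
tool_pos: [531.1, -32.5, 51.0]
tcp_rot: [-180.0, 0.0, 178.2]
ft_force: [-1.2, -0.6, 0.6]
finger_gap: 0.1
```

Rack hasn't moved: stoppers 4–6 are within 0.05 px of where they were. I'll ease x back slightly while pressing to keep the side force low.

```bash
python3 -m inch '[-0.0001,0,-0.001,0,0,0,255,-0.0002,0,-0.0005,0,0,0,255,-0.0002,0,-0.0005,0,0,0,255,0,0,0,0,0,0,255,0,0,0,0,0,0,255]'
```

```text
time: 8.4
tool_pos: [531.1, -32.5, 50.0]
tcp_rot: [-180.0, 0.1, 178.2]
ft_force: [-3.0, 0.8, 9.3]
finger_gap: 0.1
```

```bash
python3 -m inch '[-0.0001,0,-0.0004,0,0,0,255,0,0,0,0,0,0,255,0,0,0,0,0,0,255]'
python3 -m inch '[0,0,0.004,0,0,0,255,0,0,0.008,0,0,0,255,0.0139,-0.0004,0,0,0,0,255,0.0139,-0.0004,0,0,0,0,255,0,0,-0.0044,0,0,0,255,0,0,0,0,0,0,255,0,0,0,0,0,0,255,-0.0001,0,-0.0015,0,0,0,255,-0.0001,0,-0.0015,0,0,0,255,0,0,-0.0015,0,0,0,255]'
python3 -m inch '[0,0,-0.0015,0,0,0,255,-0.0001,0,-0.001,0,0,0,255,-0.0002,0,-0.0005,0,0,0,255,-0.0002,0,-0.0005,0,0,0,255,-0.0001,0,-0.0003,0,0,0,255,0,0,0,0,0,0,255,0,0,0,0,0,0,255]'
```

```text
time: 8.7
tool_pos: [531.1, -32.5, 49.9]
tcp_rot: [-180.0, 0.1, 178.2]
ft_force: [-5.6, 1.3, 12.8]
finger_gap: -0.2
time: 9.7
tool_pos: [557.7, -33.3, 52.0]
tcp_rot: [-180.0, -0.0, 178.2]
ft_force: [-3.3, 0.8, 3.9]
finger_gap: -0.2
time: 10.4
tool_pos: [557.8, -33.3, 49.9]
tcp_rot: [-180.0, 0.0, 178.2]
ft_force: [-10.5, 0.6, 19.1]
finger_gap: 0.1
```

```bash
python3 -m inch '[0,0,0.004,0,0,0,255,0,0,0.009,0,0,0,255,0.0139,-0.0004,0,0,0,0,255,0.0139,-0.0004,0,0,0,0,255,0,0,-0.004,0,0,0,255,0,0,0,0,0,0,255,0,0,0,0,0,0,255]'
python3 - <<'E'
from h import *
s=r.sense(); print(s["tool_pos"],s["ft_force"])
a,_=snap("scene","scene4")
import m
for q in m.blobs("scene","scene4",(302,326,270,297)): print(np.round(q,2),np.round(onplane("scene",q[0],q[1],55),1))
E
python3 -m inch '[-0.0001,0,-0.0015,0,0,0,255,-0.0001,0,-0.0015,0,0,0,255,-0.0001,0,-0.0015,0,0,0,255,-0.0001,0,-0.0015,0,0,0,255,-0.0003,0,-0.001,0,0,0,255,-0.0003,0,-0.0005,0,0,0,255,-0.0003,0,-0.0005,0,0,0,255,0,0,0,0,0,0,255,0,0,0,0,0,0,255]'
```

```text
time: 11.1
tool_pos: [584.2, -34.0, 56.3]
tcp_rot: [180.0, -0.1, 178.2]
ft_force: [0.1, 0.0, -1.1]
finger_gap: -0.2
[584.22691441 -33.95645813  56.29646128] [ 0.09707331  0.00592634 -1.09326837]
[308.9  272.57  20.97   3.88   7.  ] [575.4 -42.4  55. ]
[312.95 275.23  34.75   4.38  11.  ] [583.4 -33.9  55. ]
[316.96 272.68  18.64   3.25   7.38] [576.3 -25.   55. ]
[313.06 285.65  44.98   6.88   8.25] [612.6 -34.7  55. ]
time: 12.05
tool_pos: [584.9, -34.1, 50.0]
tcp_rot: [-180.0, 0.1, 178.2]
ft_force: [-1.2, 1.1, 7.2]
finger_gap: 0.1
```

```bash
python3 -m inch '[-0.0003,0,-0.0006,0,0,0,255,0,0,0,0,0,0,255,0,0,0,0,0,0,255]'
python3 -m inch '[0,0,0.004,0,0,0,255,0,0,0.0086,0,0,0,255,0.0143,-0.0004,0,0,0,0,255,0.0143,-0.0004,0,0,0,0,255,0,0,-0.004,0,0,0,255,0,0,0,0,0,0,255,0,0,0,0,0,0,255,-0.0001,0,-0.0015,0,0,0,255,-0.0001,0,-0.0015,0,0,0,255,-0.0001,0,-0.0015,0,0,0,255]'
python3 -m inch '[-0.0001,0,-0.0015,0,0,0,255,-0.0003,0,-0.001,0,0,0,255,-0.0003,0,-0.0005,0,0,0,255,-0.0003,0,-0.0005,0,0,0,255,0,0,0,0,0,0,255,-0.0003,0,-0.0006,0,0,0,255,0,0,0,0,0,0,255,0,0,0,0,0,0,255]'
```

```text
time: 12.35
tool_pos: [584.9, -34.1, 50.0]
tcp_rot: [-180.0, 0.2, 178.2]
ft_force: [-1.9, 1.8, 11.7]
finger_gap: 0.1
time: 13.35
tool_pos: [611.7, -34.8, 52.7]
tcp_rot: [-180.0, -0.0, 178.2]
ft_force: [-2.8, 0.5, 3.6]
finger_gap: -0.4
time: 14.15
tool_pos: [611.7, -34.8, 50.0]
tcp_rot: [-180.0, 0.1, 178.2]
ft_force: [-4.6, 0.5, 12.8]
finger_gap: -0.0
```

All six stopped at about 50 mm with more than 9 N. I'll retreat up, then back towards the start so both cameras see the rack.

```bash
python3 -m inch '[0,0,0.005,0,0,0,255,0,0,0.02,0,0,0,255,0,0,0.04,0,0,0,255,0,0,0.04,0,0,0,255,0,0,0.04,0,0,0,255,0,0,0.035,0,0,0,255,-0.015,0.03,0,0,0,0,255,-0.015,0.03,0,0,0,0,255,-0.015,0.03,0,0,0,0,255,-0.015,0.03,0,0,0,0,255]'
python3 -m inch '[-0.015,0.035,0,0,0,0,255,-0.015,0.035,0,0,0,0,255,-0.015,0.035,0,0,0,0,255,-0.015,0.035,0,0,0,0,255,-0.015,0.035,0,0,0,0,255,-0.015,0.035,0,0,0,0,255,-0.015,0.035,0,0,0,0,255,-0.015,0.035,0,0,0,0,255,-0.015,0.035,0,0,0,0,255,0,0,0,0,0,0,255]'
python3 - <<'E'
from h import *
import m
s=r.sense(); print(s["tool_pos"],s["time"],s["ft_force"])
for n,b in(("top",(324,348,176,250)),("scene",(302,326,237,297))):
    p,d=snap(n,n+"9"); d0=np.load(f"pics/{n}0_d.npy")
    for q,q0 in zip(m.blobs(n,n+"9",b),m.blobs(n,n+"0",b)):
        i,j=int(round(q[1])),int(round(q[0])); w=np.s_[i-1:i+2,j-1:j+2]
        print(n,np.round(q[:3],2),np.round(q0[:3],2),np.round(onplane(n,q[0],q[1],50)[:2],1),"dz",np.median(d[w])-np.median(d0[w]), "z",np.median([atdepth(n,x,y,d[y,x])[2] for y in range(i-1,i+2) for x in range(j-1,j+2)]).round(1))
    df=np.abs(p[:,:,::-1].astype(int)-cv2.imread(f"pics/{n}0.png")).max(2).astype(np.uint8)
    o=cv2.resize(p[150:290,280:420] if n=="top" else p[200:340,240:380],(400,400),interpolation=2)[:,:,::-1]
    e=cv2.cvtColor(cv2.resize((np.minimum(df,60)*4)[150:290,280:420] if n=="top" else (np.minimum(df,60)*4)[200:340,240:380],(400,200)),8)
    globals()[n]=np.vstack([o,e])
cv2.imwrite("pics/final.png",np.hstack([top,scene]))
E
```

```text
time: 15.15
tool_pos: [550.1, 86.1, 228.2]
tcp_rot: [180.0, 0.0, 178.2]
ft_force: [-0.1, 0.6, 0.7]
finger_gap: -0.1
time: 16.15
tool_pos: [413.4, 403.8, 228.0]
tcp_rot: [179.9, -0.1, 178.5]
ft_force: [-0.2, -0.6, 0.1]
finger_gap: -0.0
[413.39453722 403.76514467 227.96212799] 16.15 [-0.21799364 -0.58522486  0.13756801]
top [335.24 182.76  31.25] [335.25 181.93  30.45] [609.7 -34.6] dz 5.4105225 z 49.7
top [335.06 194.03  27.66] [335.21 193.23  29.73] [582.7 -33.8] dz 4.9068604 z 51.4
top [334.92 205.54  33.97] [334.98 204.86  33.42] [555.5 -33.1] dz 5.305176 z 49.8
top [334.7  216.88  35.64] [334.76 216.21  35.84] [528.9 -32.3] dz 5.1258545 z 49.5
top [334.45 228.55  36.38] [334.51 227.96  35.97] [501.8 -31.3] dz 5.055664 z 50.1
top [334.17 240.28  35.48] [334.25 239.58  36.11] [474.9 -30.3] dz 6.4346313 z 48.7
scene [312.88 247.11  68.55] [312.92 241.57  32.53] [493.2 -31. ] dz 13.376709 z 44.4
scene [312.92 258.95  38.31] [312.88 249.7   36.05] [530.5 -32.2] dz 5.5076904 z 48.4
scene [313.01 267.88  42.38] [312.93 257.93  40.53] [557.5 -32.9] dz 7.060669 z 48.4
scene [312.97 277.04  43.5 ] [312.94 267.02  39.28] [584.2 -33.9] dz 7.3828125 z 48.6
scene [313.02 286.76  44.78] [313.04 276.2   43.06] [611.4 -34.7] dz 6.9327393 z 49.2
```

View pics/final.png

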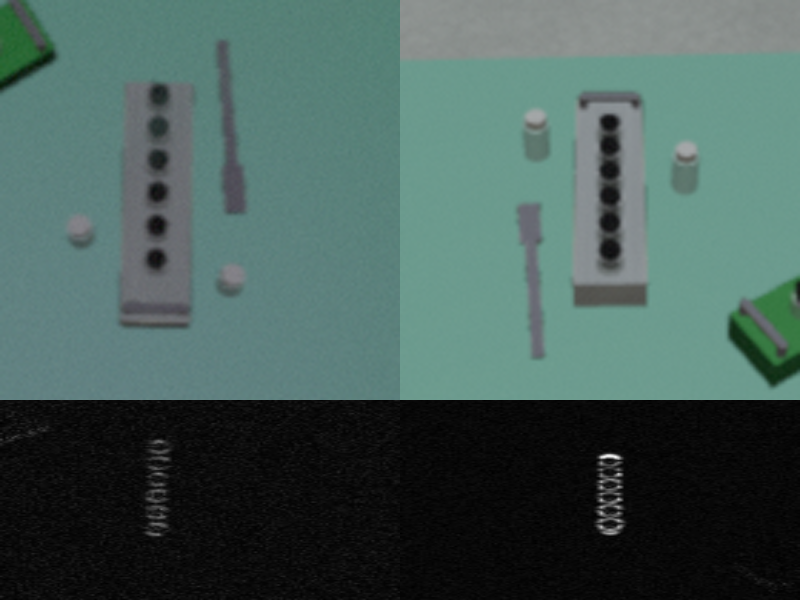

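The final picture shows six stoppers evenly low. In the difference panels only the stoppers changed; rack, vials and spatula did not. A faint line appears at the green rack's edge, which the arm never came near. Handing in.

```bash
python3 -c "
from bench import r
print(r.hand_in(), r.sense()['time'])"
```

```text
the job is handed in; nothing more can be done
the job is handed in; nothing more can be done
```

I pressed all six stoppers home with the shut fingertips, in order from the one next to the carrying bow to the plain end. I then drew the arm clear and handed the job in at about 16 s; it gave no verdict.

- **Pressing:** each stopper came to rest with the fingertips at 49.9–50.0 mm. The vertical force read at the end of each press was 11 to 19 N, well above the 4 N of friction.
- **Last checks:** top-camera depth put the stopper tops at 48.7–51.4 mm, with drops of about 5–6 mm, within its noise of the 50 mm target. Comparing pictures before and after, only the stoppers had changed; the rack, loose vials and spatula stood as before. I did not compare the jars and the glass plate, but the arm was never low near them.

**What disagreed or went less well:**
- **Overpressing:** stopper 4 got more force than intended (19 N) because I added the downward steps wrongly.
- **Side force:** up to about 10 N along the row during some presses. Stopper 6, on the far side, had not shifted afterwards.
- **Rack shift check:** one picture-shift check midway suggested 0.5 px, but the tracked stoppers (within 0.05 px) and the final comparison showed no movement.
- **Scene camera:** its blob search merged two stoppers at the end, so I did not use that reading.
- **Green rack:** the comparison shows a faint line at its edge, perhaps a shadow. I did not look into it, but the arm did not come near that rack.

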